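Pop the spacer tub and get out the spare scoring wheel

ROBOT

A 6-joint arm with a two-finger parallel gripper is mounted at the origin on the work surface. World frame = base frame: x ahead of the robot, y to its left, z up, the work surface at z = 0. Lengths are in mm, angles in rad, forces in N, time in s.
With the tool pointing down it reaches from about 200 to 875 mm from the base axis. Payload 3.4 kg.
Tool frame: the origin (TCP) lies on the centre line of the jaws, within the pads' length; the fingertips stand 8 mm ahead of it and the grasp point (between the pads) lies 11 mm behind it; z points along the fingers, y is the line along which they close (so a half turn about z gives the same grasp; the last joint's range is limited). The gripper opens to 94 mm and grips with 3 to 60 N. Pads are 16 mm wide; open, the fingers measure 119 mm over their backs; the gripper's body (75 mm by 177 mm) begins 78 mm behind the grasp point.
Start: joints at [-1.232, 0.276, 1.505, -0, 1.361, -0.121], TCP at [255.173, -515.321, 173.493] pointing down, gripper open.
Joint ranges: [-2.89, 2.89], [-0.75, 2.08], [0.22, 2.7], [-1.18, 4.32], [0.11, 2.71], [-2.7, 2.7]. Speed limits (rad/s): [2.57, 2.57, 3.14, 3.14, 3.14, 3.14].

INTERFACE

Orientations are given as [roll, pitch, yaw] about the fixed x, y, z axes, in that order (R = Rz(yaw) Ry(pitch) Rx(roll)).
In Python, from station import r gives the robot as it stands. The module is installed in compiled form; this text tells all that it offers.
- The arm moves only by the tool step_arm, never from a script. Its argument "steps" is a list of rows, each a list of 7 numbers: the shift along the world's x, y, z in mm, then the turn, a rotation vector about the world's x, y, z in rad, then the closure, from 0 (fully open) to 1 (shut). A call has 1 to 8 rows; each row shifts and turns the commanded pose from where the row before left it; what a row does not reach is not made up. A row lasts 1/10 s, in which the tool goes at most 50 mm and 8.59 degrees, less where a joint would pass 70% of its speed; a pose out of reach is approached as far as the arm can. A call is refused whole if a number of a shift passes 50 or a number of a turn 0.15, either way. A call with a gripper value outside its range is refused whole. The fingers move at their own pace and stop on an object; the grip force is fixed at half the most. Time passes only in rows, so rows that do not move let the fingers close. It gives the time, the measured TCP pose, the force, the opening and the grip force at its end, in the units of the state.
- r.observe(): the state, without advancing time (a new reading comes with each control period).
- r.camera(name): name is "side" or "top"; returns a dict with "image" (420x560x3 uint8, blue, green, red), "range_z" (420x560 float32, mm along the optical axis (not along the pixel's ray), 0 where there is no reading), "camera_matrix" (3x3 intrinsics, pixels), "origin" and "attitude" of the camera in the world. Camera axes: x right, y down, z forward; pixel columns grow to the right and rows downward; lengths in mm; the calibration is good to about 2 mm. A picture is of the moment at which its call begins.
- r.job_done(): hands the job in; it is judged then, once.
Trained networks look in a picture, given as the dict that the camera call returned (one of the last four; its "shot" number tells which), for a name from the list of things; names that differ only in an ending like _2 or _b are one class to them, and where a whole thing is asked for, a point or a joint stands for the part that bears it (a point fixed in the world has none). Each returns a list of dicts, best first, with "confidence" (0 to 1); they miss things now and then, are a little off and sometimes report something else, mostly with a low value. They report only what shows in the picture. A call takes as long as a camera call. They do not tell look-alikes from the thing itself.
- r.boxes_of(target, picture): "pixel" ([column, row] in pixels, amid what is visible of it).
- r.place_of(target, picture): "pixel" ([column, row] in pixels: a listed point, or the origin of a listed thing).
The state is a dict: "clock": time; "joints": joint angles; "qd": joint speeds; "joint_efforts": joint torques, N m; "tool_pos": TCP position; "eef_rot": TCP orientation; "force": force on the tool from outside, world axes, zero at the start; "torque": the same for the moment, N m; "gripper_width": finger opening in mm; "gripper_force": force on a finger pad.
Only numpy, scipy, OpenCV 4.12 (cv2) and the standard library are available. Lean on these libraries where they do the work, as an engineer would, in place of code of your own. Each camera call takes 0.05 s, during which the arm holds its last target. There are 200 camera calls.

TASK

Gently press the round latch cap on the grey spacer tub straight down until the sprung lid lets go, and give the lid room to swing fully open by itself without ever touching it. Then lift the steel scoring-wheel holder out of the tub and set it down, upright and not dropped, inside the shallow steel tray, leaving the lid open and the other things on the table as they are.

Things in the scene. Friction and masses are not known exactly. Their poses are not given: they have to be found in the camera images.
- tub: Grey plastic spacer tub fixed to the table, 220 (its x) x 190 (y) x 60 mm high. Origin: centre of its underside; z up. From x = -110 to -20 mm it is a solid latch housing with a flat top (deck) at 60 mm; the rest is an open bay under the lid. A bridge over the steel catch stands on the deck from x = -50 to -24 mm, y within 22 mm, up to 79 mm high.
- bay (a point): Centre of the floor of the tub's bay, 5 mm above the table, 45 mm from the tub's origin along its +x; axes as the tub's. The bay is 125 (x) x 180 (y) mm inside, its walls 5 mm thick and 60 mm high over the table.
- latch_axis (a point): Point on the tub's deck (60 mm above the table) on the latch's axis, 82 mm from the tub's origin along its -x; axes as the tub's. A round black cap, 29 mm across, stands here over a grey collar, 36 mm across and 7 mm high. How far the cap is screwed out is not measured: the cap's flat top is 24 to 44 mm above this point, to be found by touch.
- latch_high (a point): Point on the latch's axis 44 mm above the deck, the highest that the cap's top can be. Pressed straight down, the cap resists with 2.5 N, rising 1.4 N per mm, plus 1.3 N per 10 mm/s of speed. It frees the lid after about 5 mm (about 9.5 N), meets a hard stop at 7 mm, and springs back when let go. More than 18 N cracks the plastic.
- lid (a joint): Angle of the tub's flat lid (130 x 188 x 4 mm): 0 shut, 1.85 fully open, a little past upright. It is hinged along the tub's y at x = +110 mm, 60 mm high; its free edge is at x = -20 mm, 62 mm from the latch axis. Once freed, its weak spring swings it fully open in about a second and keeps it there; a gripper over the bay would block it.
- holder: Loose steel scoring-wheel holder standing upright in the tub's bay, near the bay's middle: a square block 24 x 24 mm, 50 mm high (plain sides up to 42 mm, a small wheel between two cheeks above), about 0.12 kg. Origin: centre of its underside; z up, x and y square to its sides. Hidden under the lid from view until that is open.
- tray: Shallow open steel tray fixed to the table, 170 (x) x 150 (y) x 18 mm high, walls 4 mm, inner floor 4 mm above the table. Origin: centre of its underside.
- tile1: Bystander: lowest of a stack of three loose terracotta tiles, each 150 x 150 x 10 mm. Origin: centre of its underside.
- tile2: Bystander: middle tile of the stack.
- tile3: Bystander: top tile of the stack.
- hammer: Bystander: loose hammer with a wooden handle, about 300 mm long, lying on the table along its own x.
Things that resemble listed ones, but are neither listed nor needed, are in the scene too. What is shaped like the tray but blue or red is not meant.

How it is judged (in metres and radians):
On the way, in this order (a step that is already met when the one before it is completed fails the run):
1. the lid has sprung fully open (value of joint lid above 1.6 rad), for 0.2 s.
2. the holder has been lifted clear of the tub (z of holder in the frame of tub above 0.065 m), for 0.05 s.
At the end, for the whole second after the job is handed in: The lid stands open (over 1.6 rad), and the holder stands released, upright (within 0.12 rad) and at rest on the floor of the tray, between its walls (value of joint lid above 1.6 rad and x of holder in the frame of tray between -0.075 and 0.075 m and y of holder in the frame of tray between -0.065 and 0.065 m and height (world z) of holder below 0.01 m and angle between holder's own z axis and vertical below 0.12 rad and linear speed of holder below 0.02 m/s); the robot touches nothing.
It fails at once if the robot touches the lid (over 0.5 N) (contact force between lid and the arm above 0.5 N or contact force between lid and the fingers above 0.5 N).
It fails at once if the latch cap or any part of the tub is pushed with more than 18 N (contact force between tub and the arm above 18 N or contact force between tub and the fingers above 18 N).
It fails at once if the holder is dropped or thrown (faster than 0.5 m/s out of the fingers) (linear speed of holder above 0.5 m/s and contact force between holder and the fingers below 0.05 N).
It fails at once if a tile or the hammer is moved by more than 20 mm (distance of any of tile1, tile2, tile3, hammer from where it was at the start of the episode above 0.02 m).
It also fails if it takes over 61 s, if anything falls off the work surface, if the arm or the gripper's body presses on something with over 40 N, if the wrist force passes 120 N, or if a joint passes its speed limit or range.

## Working session

There is one attempt and no reset: what is moved stays moved. The work goes in short steps, Python scripts to look and compute and a tool call to move; the robot and the scene stay as the last step left them, time stands still between calls to the robot, and variables do not carry over. Pictures are saved under pics/ and viewed, at most 10 in all, crops included, and the job is handed in when it is done.

Besides the shell and the picture viewer there is one more tool, called after "Call:" by a JSON object that holds its "name" and its "arguments", one argument or row to a line. step_arm: Moves the arm, as the interface text tells. Its arguments: {"type":"object","properties":{"steps":{"type":"array","items":{"type":"array","items":{"type":"number"}}}},"required":["steps"]}

```bash
mkdir -p pics; cat > h.py <<'E'
import numpy as np, cv2
from scipy.spatial.transform import Rotation as R
from station import r
def cam(n):
    p=r.camera(n); return p
def rot(p):
    a=np.array(p["attitude"],float)
    return a if a.shape==(3,3) else R.from_euler('xyz',a).as_matrix()
def cloud(p):
    z=p["range_z"]; K=np.array(p["camera_matrix"]); v,u=np.mgrid[:z.shape[0],:z.shape[1]]
    c=np.dstack([(u-K[0,2])/K[0,0]*z,(v-K[1,2])/K[1,1]*z,z])
    w=c@rot(p).T+np.array(p["origin"]); w[z==0]=np.nan; return w
E
python3 - <<'E'
from h import *
print(r.observe())
ims=[]
for n in("top","side"):
    p=cam(n); print(n,p["origin"],p["attitude"],p["camera_matrix"])
    w=cloud(p); np.save(n+".npy",w); cv2.imwrite(f"pics/{n}0.png",p["image"])
    for t in("tub","latch_axis","latch_high","tray","tile3","hammer","lid","bay"):
        for f in("place_of","boxes_of"):
            try:
                print(t,f,[(np.round(d["pixel"]).tolist(),round(d["confidence"],2),np.round(w[int(d["pixel"][1]),int(d["pixel"][0])]).tolist()) for d in getattr(r,f)(t,p)[:3]])
            except Exception as e: print(t,f,e)
E
```

```text
{'clock': 0.0, 'joints': array([-1.23200950e+00,  2.76575825e-01,  1.50612062e+00, -4.27807681e-05,
        1.36071187e+00, -1.21002957e-01]), 'qd': array([-0.00166958,  0.00061729, -0.00037215,  0.00014305,  0.00026571,
        0.00092076]), 'joint_efforts': array([-8.85409531e-05, -4.04575074e+01, -2.37228066e+01,  7.03436905e-02,
        3.48585891e-02, -1.46347429e-04]), 'tool_pos': array([ 254.92701171, -514.69174806,  172.62073174]), 'eef_rot': array([-3.13978521e+00, -1.77647496e-04,  4.59798581e-01]), 'force': array([ 0.68784221, -0.84645631,  0.41027209]), 'torque': array([ 0.01423574,  0.01817565, -0.02241095]), 'gripper_force': 0.0, 'gripper_width': 93.77317443762703}
top [ 249.17777452  132.96304001 1500.30874964] [-2.98146921 -0.01003941 -1.59092008] [[414.46704237   0.         275.28263715]
 [  0.         414.46704237 209.04583383]
 [  0.           0.           1.        ]]
tub place_of [([348.0, 188.0], 0.95, [552.0, -142.0, 64.0])]
tub boxes_of [([351.0, 184.0], 0.88, [569.0, -157.0, 65.0])]
latch_axis place_of [([356.0, 210.0], 0.89, [469.0, -162.0, 85.0])]
latch_axi
[... 2017 characters left out ...]
 ([244.0, 334.0], 0.79, [322.0, 425.0, 7.0])]
tile3 place_of [([165.0, 288.0], 0.66, [573.0, 461.0, 28.0])]
tile3 boxes_of [([166.0, 288.0], 0.94, [570.0, 460.0, 30.0]), ([182.0, 310.0], 0.68, [493.0, 474.0, 14.0]), ([148.0, 316.0], 0.47, [555.0, 542.0, 3.0])]
hammer place_of [([358.0, 132.0], 0.71, [542.0, -460.0, 12.0])]
hammer boxes_of [([231.0, 238.0], 0.66, [561.0, 206.0, 6.0]), ([348.0, 127.0], 0.56, [580.0, -456.0, 19.0])]
lid place_of it knows: bay, hammer, holder, latch_axis, latch_high, tile, tray, tub
lid boxes_of [([294.0, 153.0], 0.66, [614.0, -172.0, 59.0])]
bay place_of [([293.0, 170.0], 0.79, [564.0, -101.0, 65.0])]
bay boxes_of [([306.0, 170.0], 0.92, [538.0, -136.0, 55.0])]
```

```bash
python3 - <<'E'
import cv2
i=cv2.imread("pics/top0.png")[130:310,90:490]; cv2.imwrite("pics/top_c.png",cv2.resize(i,None,fx=2,fy=2,interpolation=3))
i=cv2.imread("pics/side0.png"); cv2.imwrite("pics/side_c.png",cv2.resize(i,None,fx=1.4,fy=1.4,interpolation=3))
E
```

```text
(no output)
```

View pics/top_c.png

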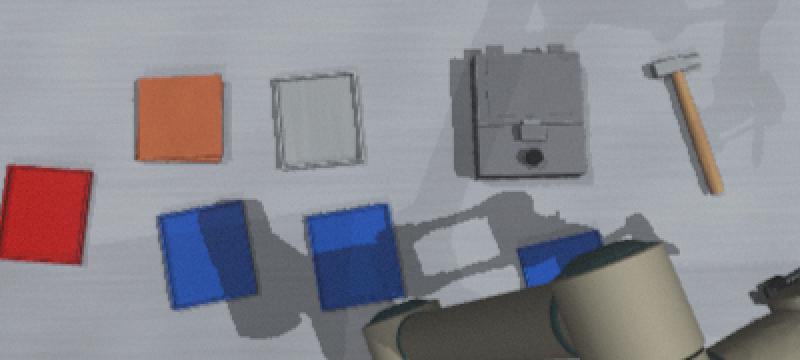

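View pics/side_c.png

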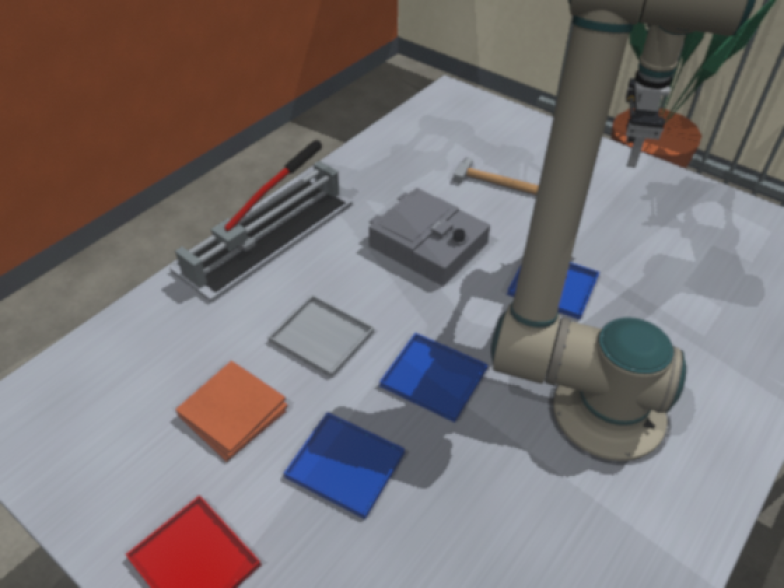

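The steel tray is at crop px (318,120), which is top px (249,190). The look-alikes are three blue trays at (194,257), (267,258) and (370,260), and one red at (113,237). Only the first is bare steel, as the crop shows. The tub is at top px (355,187), with its cap at (357,208).

```bash
python3 - <<'E'
from h import *
w=np.load("top.npy"); im=cv2.imread("pics/top0.png").astype(int)
X,Y,Z=w[...,0],w[...,1],w[...,2]
def rect(m,t):
    p=w[m][:,:2].astype(np.float32); print(t,len(p),cv2.minAreaRect(p),np.median(Z[m]))
reg=(X>380)&(X<740)&(Y>-320)&(Y<0)
m=reg&(Z>45)&(Z<75)
m=cv2.morphologyEx(m.astype(np.uint8),cv2.MORPH_OPEN,np.ones((3,3)))>0
rect(m,"tubtop")
for n in("top","side"):
    p=cam(n); g=p["image"].max(2); w2=cloud(p); 
    K=np.array(p["camera_matrix"]); Rm=rot(p); o=np.array(p["origin"])
    c=(357,208) if n=="top" else (328,168)
    v,u=np.mgrid[:420,:560]; k=(abs(u-c[0])<9)&(abs(v-c[1])<9)&(g<55)
    pu,pv=u[k].mean(),v[k].mean()
    print(n,k.sum(),pu,pv,np.nanmedian(w2[k],0), np.nanmax(w2[k][:,2]))
    d=Rm@np.linalg.solve(K,[pu,pv,1]); 
    for h in(80,90,95): print(h,o+d*(h-o[2])/d[2])
# tray rim
m=(X>450)&(X<690)&(Y>100)&(Y<330)&(Z>11)&(Z<30); rect(cv2.morphologyEx(m.astype(np.uint8),cv2.MORPH_OPEN,np.ones((2,2)))>0,"tray")
# depth noise on table, tub deck
a=(X>480)&(X<640)&(Y>40)&(Y<80); print(np.nanmedian(Z[a]),np.nanstd(Z[a]))
# edges of colour: tub yaw via side strips
for y0 in range(-250,-60,20):
    s=reg&(abs(Y-y0)<10)&(Z>40)&(Z<72); print(y0,np.percentile(X[s],[1,99]).round() if s.any() else None)
for x0 in range(470,650,30):
    s=reg&(abs(X-x0)<15)&(Z>40)&(Z<72); print(x0,np.percentile(Y[s],[1,99]).round())
E
```

```text
tubtop 3198 ((566.6157836914062, -169.0070343017578), (240.3469696044922, 191.52206420898438), 0.20819418132305145) 63.46118357844148
top 46 356.3695652173913 208.1086956521739 [ 475.82788674 -166.49840387   84.08493209] 89.25545892728405
80 [ 476.32655013 -168.09300496   80.        ]
90 [ 474.7272586  -165.97335284   90.        ]
95 [ 473.92761283 -164.91352678   95.        ]
side 41 327.2682926829268 168.14634146341464 [ 472.06276719 -157.04052324   80.83009649] 88.68343136289741
80 [ 471.62222224 -158.66556513   80.        ]
90 [ 465.83736684 -149.0181969    90.        ]
95 [ 462.94493914 -144.19451279   95.        ]
tray 73 ((559.2960815429688, 204.16827392578125), (169.22006225585938, 150.55572509765625), 4.186044216156006) 7.364971755329407
0.11439893811996171 3.2895228114006727
-250 [448. 666.]
-230 [447. 683.]
-210 [448. 678.]
-190 [447. 665.]
-170 [448. 664.]
-150 [447. 664.]
-130 [447. 680.]
-110 [447. 683.]
-90 [447. 670.]
-70 [449. 663.]
470 [-263.  -76.]
500 [-264.  -76.]
530 [-262.  -75.]
560 [-262.  -75.]
590 [-261.  -75.]
620 [-262.  -75.]
```

Call:
{"name": "step_arm", "arguments": {
  "steps": [
    [24,38,0,0,0,-0.06,1],
    [25,40,0,0,0,-0.06,1],
    [25,40,0,0,0,-0.06,1],
    [25,40,0,0,0,-0.06,1],
    [25,40,0,0,0,-0.06,1],
    [25,40,0,0,0,-0.06,1],
    [25,40,0,0,0,-0.05,1],
    [25,40,0,0,0,-0.05,1]
  ]
}}

```text
clock: 2.5
tool_pos: [455.0, -195.7, 173.8]
eef_rot: [3.141, -0.001, -0.002]
force: [-0.4, -0.4, 0.0]
gripper_width: 33.1
gripper_force: 0.0
```

Call:
{"name": "step_arm", "arguments": {
  "steps": [
    [20,29,0,0,0,0,1],
    [0,0,0,0,0,0,1],
    [0,0,0,0,0,0,1]
  ]
}}

```text
clock: 2.8
tool_pos: [474.2, -168.0, 173.5]
eef_rot: [3.141, 0.0, 0.002]
force: [-0.3, 0.1, -0.2]
gripper_width: 9.3
gripper_force: 0.0
```

Call:
{"name": "step_arm", "arguments": {
  "steps": [
    [0,0,-30,0,0,0,1],
    [0,0,-20,0,0,0,1],
    [0,0,-8,0,0,0,1],
    [0,0,-1,0,0,0,1],
    [0,0,-1,0,0,0,1],
    [0,0,-1,0,0,0,1]
  ]
}}

```text
clock: 3.4
tool_pos: [474.9, -169.2, 113.5]
eef_rot: [3.14, -0.002, -0.001]
force: [0.1, 0.4, 0.4]
gripper_width: 0.5
gripper_force: 0.0
```

Call:
{"name": "step_arm", "arguments": {
  "steps": [
    [0,0,-1,0,0,0,1],
    [0,0,-1,0,0,0,1],
    [0,0,-1,0,0,0,1],
    [0,0,-1,0,0,0,1]
  ]
}}

```text
clock: 3.8
tool_pos: [474.3, -168.3, 108.6]
eef_rot: [3.141, -0.0, -0.0]
force: [0.1, -0.7, 0.1]
gripper_width: 0.3
gripper_force: 0.0
```

Call:
{"name": "step_arm", "arguments": {
  "steps": [
    [0,0,-1,0,0,0,1],
    [0,0,-1,0,0,0,1],
    [0,0,-1,0,0,0,1]
  ]
}}

```text
clock: 4.1
tool_pos: [474.2, -168.3, 105.4]
eef_rot: [3.142, 0.0, -0.0]
force: [0.3, -0.9, -0.5]
gripper_width: 0.7
gripper_force: 0.0
```

Call:
{"name": "step_arm", "arguments": {
  "steps": [
    [0,0,-1,0,0,0,1],
    [0,0,-1,0,0,0,1],
    [0,0,-1,0,0,0,1]
  ]
}}

```text
clock: 4.4
tool_pos: [474.2, -168.3, 102.4]
eef_rot: [3.142, 0.0, -0.0]
force: [0.5, 0.3, 0.3]
gripper_width: 0.4
gripper_force: 0.0
```

Call:
{"name": "step_arm", "arguments": {
  "steps": [
    [0,0,-1,0,0,0,1],
    [0,0,-1,0,0,0,1]
  ]
}}

```text
clock: 4.6
tool_pos: [474.2, -168.3, 100.4]
eef_rot: [3.141, -0.0, -0.0]
force: [-0.7, -0.3, 0.9]
gripper_width: 0.4
gripper_force: 0.0
```

Call:
{"name": "step_arm", "arguments": {
  "steps": [
    [0,0,-1,0,0,0,1],
    [0,0,-1,0,0,0,1]
  ]
}}

```text
clock: 4.8
tool_pos: [474.2, -168.3, 98.4]
eef_rot: [3.141, 0.0, -0.0]
force: [-0.3, -1.0, 0.1]
gripper_width: 0.3
gripper_force: 0.0
```

Call:
{"name": "step_arm", "arguments": {
  "steps": [
    [0,0,-1,0,0,0,1],
    [0,0,-1,0,0,0,1]
  ]
}}

```text
clock: 5.0
tool_pos: [474.2, -168.3, 96.4]
eef_rot: [3.142, 0.0, -0.0]
force: [-0.4, -0.2, 0.0]
gripper_width: 0.6
gripper_force: 0.0
```

Call:
{"name": "step_arm", "arguments": {
  "steps": [
    [0,0,-1,0,0,0,1],
    [0,0,-1,0,0,0,1]
  ]
}}

```text
clock: 5.2
tool_pos: [474.2, -168.3, 94.4]
eef_rot: [3.141, -0.0, -0.0]
force: [-0.6, -0.3, 0.6]
gripper_width: 0.6
gripper_force: 0.0
```

Call:
{"name": "step_arm", "arguments": {
  "steps": [
    [0,0,-1,0,0,0,1]
  ]
}}

```text
clock: 5.3
tool_pos: [474.2, -168.3, 93.4]
eef_rot: [3.142, 0.0, -0.0]
force: [-0.7, -0.3, -0.3]
gripper_width: 0.5
gripper_force: 0.0
```

Call:
{"name": "step_arm", "arguments": {
  "steps": [
    [0,0,-1,0,0,0,1]
  ]
}}

```text
clock: 5.4
tool_pos: [474.2, -168.3, 92.4]
eef_rot: [3.142, 0.0, -0.0]
force: [-0.5, 0.1, -0.1]
gripper_width: 0.2
gripper_force: 0.0
```

Call:
{"name": "step_arm", "arguments": {
  "steps": [
    [0,0,-1,0,0,0,1]
  ]
}}

```text
clock: 5.5
tool_pos: [474.2, -168.3, 91.4]
eef_rot: [3.141, 0.0, -0.0]
force: [-0.4, -0.5, 0.2]
gripper_width: 0.5
gripper_force: 0.0
```

```bash
python3 - <<'E'
from h import *
print(r.observe())
a=cam("side")["image"][120:220,260:400]; b=cam("top")["image"][150:250,290:430]
cv2.imwrite("pics/c3.png",cv2.resize(np.hstack([a,b]),None,fx=2.8,fy=5.6*.5,interpolation=3))
E
```

```text
{'clock': 5.5, 'joints': array([-4.79403944e-01,  2.31353145e-01,  1.78498141e+00, -1.26388212e-04,
        1.12520755e+00,  1.09165074e+00]), 'qd': array([-1.19300492e-03,  9.76918222e-03,  1.62909011e-02, -9.76223675e-05,
       -2.60709917e-02,  1.26160277e-03]), 'joint_efforts': array([ 1.34202925e-03, -3.52376783e+01, -2.11662161e+01,  4.34408756e-02,
       -3.84666247e-02, -6.90553001e-07]), 'tool_pos': array([ 474.17824189, -168.34003829,   91.41387294]), 'eef_rot': array([ 3.14146814e+00,  7.72136738e-06, -2.03886105e-04]), 'force': array([-0.35744472, -0.49949921,  0.16181713]), 'torque': array([ 0.05752481,  0.04086446, -0.01685727]), 'gripper_force': 0.0, 'gripper_width': 0.4779160192182592}
```

View pics/c3.png

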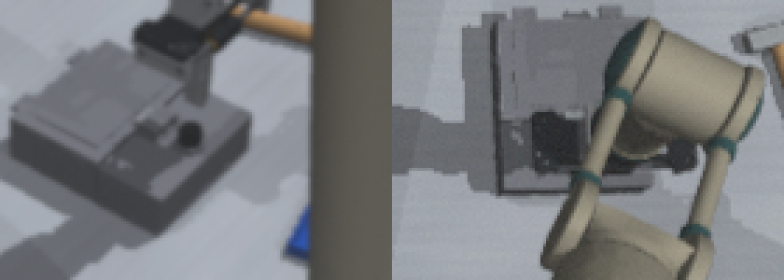

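```bash
python3 - <<'E'
from h import *
p=cam("side");K=np.array(p["camera_matrix"]); Rm=rot(p); o=np.array(p["origin"])
def pr(q): c=K@(Rm.T@(np.array(q,float)-o)); return (c[:2]/c[2]).round(1)
print("tip",pr((474,-168,83.4)),"tcp+40",pr((474,-168,131)))
for c in((474,-168),(477,-168),(474,-160)): print(c,pr((*c,60)),pr((*c,84)))
g=p["image"]; print(g[152:180:1,318:340:2].max(2))
w=cloud(p); print(w[155:180:2,327].round(), w[140:162:3,332].round())
# tub corners projected in side: tub rect
for x in(447,557):
  for y in(-262,-75): print(x,y,pr((x,y,60)),pr((x,y,0)))
E
```

```text
tip [328.4 165.5] tcp+40 [329.5 154.1]
(474, -168) [327.9 170.9] [328.4 165.4]
(477, -168) [327.1 170.6] [327.6 165. ]
(474, -160) [326.4 172.3] [327.  166.7]
[[122 127 120  92  83  79  83  83 112 173 181]
 [124 127 106 103  89  79  82  81 107 157 175]
 [126 121  97 117  92  79  83  79 108 138 160]
 [125 103 110 124  98  81  84  81 112 129 139]
 [118  96 122 126 113  91  85  86 118 127 129]
 [112 109 126 127 123 111  94  92 123 127 127]
 [117 121 127 127 126 122 112 109 125 127 127]
 [119 122 125 126 128 127 123 122 127 127 127]
 [120 120 117 123 127 126 127 126 128 127 127]
 [119 115  99 120 127 126 127 127 128 126 127]
 [119 103  81 115 120 118 122 127 127 126 127]
 [118  89  77 105  92  87 102 123 127 127 127]
 [101  81  89  90  64  57  74 115 127 127 125]
 [ 83  93  99  73  50  48  54 106 127 127 122]
 [ 76 101 106  61  46  48  49  98 125 123 117]
 [ 81 106 110  57  45  45  48  91 123 117 113]
 [ 98 112 108  54  43  43  47  88 118 113 112]
 [109 117  97  50  43  43  45  92 114 112 111]
 [118 113  83  50  43  44  46  94 111 112 110]
 [117 104  76  57  45  44  55  95 111 112 103]
 
[... 264 characters left out ...]
106  77  73  72]
 [ 84  87  98 118 127 128 119  89  74  72  72]
 [ 87  98 116 125 127 127 106  78  73  72  72]]
[[ 472. -150.  140.]
 [ 514. -221.   62.]
 [ 511. -217.   58.]
 [ 505. -209.   58.]
 [ 486. -177.   82.]
 [ 481. -170.   80.]
 [ 472. -157.   85.]
 [ 470. -154.   81.]
 [ 469. -154.   73.]
 [ 468. -154.   65.]
 [ 468. -154.   56.]
 [ 459. -141.   61.]
 [ 456. -137.   58.]] [[ 464. -158.  198.]
 [ 462. -157.  188.]
 [ 464. -161.  173.]
 [ 464. -162.  161.]
 [ 467. -170.  141.]
 [ 462. -164.  136.]
 [ 502. -234.   55.]
 [ 495. -223.   54.]]
447 -262 [350.8 159.4] [348.9 172.8]
447 -75 [318.  190.3] [316.9 203.8]
557 -262 [323.5 146.2] [322.3 159.5]
557 -75 [289.9 175.3] [289.6 188.8]
```

```bash
python3 - <<'E'
from h import *
p=cam("side");K=np.array(p["camera_matrix"]); Rm=rot(p); o=np.array(p["origin"])
def pr(q): c=K@(Rm.T@(np.array(q,float)-o)); return (c[:2]/c[2]).round(1)
for dz in(-8,0,11,30,50,89,120): print(dz,"start",pr((255,-515,172.6+dz)),"now",pr((474,-168,91.4+dz)))
w=np.load("side.npy"); v=p["image"]
m=(abs(w[...,0]-255)<90)&(abs(w[...,1]+515)<90)&(w[...,2]>60); print("start lowest z",np.percentile(w[m][:,2],[0,1,5,10,50]))
w=cloud(p); m=(abs(w[...,0]-474)<25)&(abs(w[...,1]+160)<40)&(w[...,2]>95); print("now",np.percentile(w[m][:,2],[0,1,5,10,50]),np.median(w[m],0))
a=np.hstack([cv2.imread("pics/side0.png")[80:140,420:500],v[130:190,290:370]]); cv2.imwrite("pics/c4.png",cv2.resize(a,None,fx=5,fy=5,interpolation=0))
E
```

```text
-8 start [446.5 119.3] now [328.4 165.5]
0 start [447.1 117.2] now [328.6 163.6]
11 start [447.9 114.5] now [328.8 161. ]
30 start [449.4 109.6] now [329.3 156.4]
50 start [450.9 104.3] now [329.8 151.5]
89 start [454.1  93.8] now [330.8 141.7]
120 start [456.7  85.2] now [331.6 133.6]
start lowest z [202.79394201 211.91056856 250.9390493  305.31310347 391.5842857 ]
now [123.57678569 135.3766778  168.59844232 242.05147322 382.73761662] [ 464.50604546 -136.12211308  382.73761662]
```

View pics/c4.png

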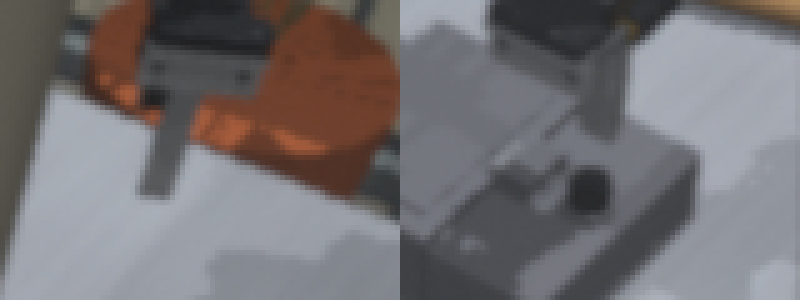

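The tip shows at side px (331,158), well above the cap at (329,169), and depth also puts it about 35 mm above the reported height. I'll lower slowly by force and look again.

Call:
{"name": "step_arm", "arguments": {
  "steps": [
    [0,0,-1,0,0,0,1],
    [0,0,-1,0,0,0,1],
    [0,0,-1,0,0,0,1]
  ]
}}

```text
clock: 6.0
tool_pos: [474.1, -168.3, 88.4]
eef_rot: [3.142, 0.0, -0.0]
force: [-0.0, -0.2, -1.1]
gripper_width: 0.4
gripper_force: 0.0
```

Call:
{"name": "step_arm", "arguments": {
  "steps": [
    [0,0,-1,0,0,0,1],
    [0,0,-1,0,0,0,1],
    [0,0,-1,0,0,0,1]
  ]
}}

```text
clock: 6.3
tool_pos: [474.2, -168.3, 85.4]
eef_rot: [3.142, 0.0, -0.0]
force: [-0.5, -0.7, 0.1]
gripper_width: 0.5
gripper_force: 0.0
```

Call:
{"name": "step_arm", "arguments": {
  "steps": [
    [0,0,-1,0,0,0,1],
    [0,0,-1,0,0,0,1],
    [0,0,-1,0,0,0,1]
  ]
}}

```text
clock: 6.6
tool_pos: [474.2, -168.3, 82.4]
eef_rot: [3.142, 0.0, -0.0]
force: [0.1, -0.0, 0.6]
gripper_width: 0.7
gripper_force: 0.0
```

```bash
python3 - <<'E'
from h import *
p=cam("side"); w=cloud(p); m=(abs(w[...,0]-474)<25)&(abs(w[...,1]+160)<40)&(w[...,2]>92); print("now",np.percentile(w[m][:,2],[0,1,5,10,50]))
print(r.observe()["tool_pos"],r.observe()["force"])
m=(abs(w[...,2]-150)<25)&(abs(w[...,0]-474)<40)&(abs(w[...,1]+160)<60); print(m.sum(),w[m].mean(0),w[m].min(0),w[m].max(0))
cv2.imwrite("pics/c5.png",cv2.resize(p["image"][120:200,280:380],None,fx=6,fy=6,interpolation=3))
E
```

```text
now [115.63139828 126.67556741 159.72186781 234.1417544  373.65268047]
[ 474.02765942 -168.25990153   82.25082022] [-0.46617362 -0.96307358 -0.15956037]
103 [ 468.05165344 -160.34343358  148.41804458] [ 461.3316519  -179.39068552  125.19557465] [ 482.89028962 -150.16335768  174.47273468]
```

View pics/c5.png

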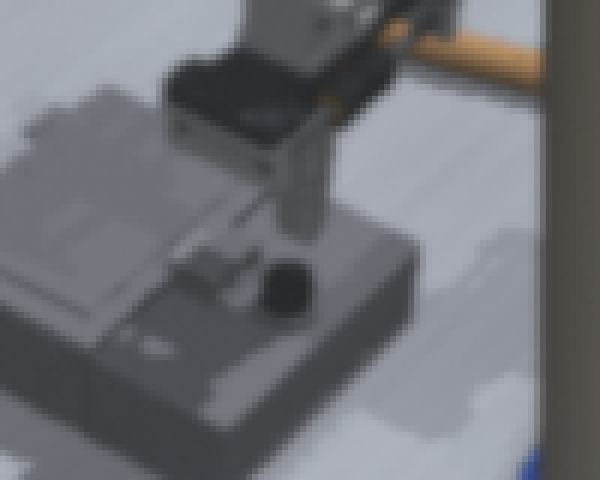

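Call:
{"name": "step_arm", "arguments": {
  "steps": [
    [1,0,-1,0,0,0,1],
    [1,0,-1,0,0,0,1],
    [0,0,-1,0,0,0,1]
  ]
}}

```text
clock: 6.95
tool_pos: [476.4, -168.4, 79.4]
eef_rot: [3.141, -0.0, -0.0]
force: [-0.2, -0.1, 0.1]
gripper_width: 0.2
gripper_force: 0.0
```

Call:
{"name": "step_arm", "arguments": {
  "steps": [
    [0,0,-1,0,0,0,1],
    [0,0,-1,0,0,0,1]
  ]
}}

```text
clock: 7.15
tool_pos: [476.1, -168.3, 77.4]
eef_rot: [3.142, 0.0, -0.0]
force: [-0.3, -0.4, 0.8]
gripper_width: 0.3
gripper_force: 0.0
```

Call:
{"name": "step_arm", "arguments": {
  "steps": [
    [0,0,-1,0,0,0,1],
    [0,0,-1,0,0,0,1]
  ]
}}

```text
clock: 7.35
tool_pos: [476.2, -168.3, 75.4]
eef_rot: [3.142, -0.0, -0.0]
force: [0.7, -0.6, 0.6]
gripper_width: 0.7
gripper_force: 0.0
```

Call:
{"name": "step_arm", "arguments": {
  "steps": [
    [0,0,-1,0,0,0,1],
    [0,0,-1,0,0,0,1]
  ]
}}

```text
clock: 7.55
tool_pos: [476.2, -168.3, 73.4]
eef_rot: [3.141, 0.0, -0.0]
force: [0.2, -0.2, -0.2]
gripper_width: 0.4
gripper_force: 0.0
```

```bash
python3 - <<'E'
from h import *
s=r.observe();print(s["tool_pos"],s["force"])
p=cam("side"); print(p["image"][154:174,322:338].max(2))
E
```

```text
[ 476.16869248 -168.31933072   73.40000694] [ 0.18138528 -0.2062826  -0.23634306]
[[ 97 106 105  90  84  81  79  81  81  81  82  92 113 129 139 149]
 [110 119 114  95  83  80  80  82  83  83  83  92 114 125 129 133]
 [121 124 115  95  82  80  81  84  84  83  84  95 115 125 127 127]
 [126 124 113  93  82  79  80  82  82  81  83  98 116 125 127 127]
 [127 124 112  94  82  79  80  82  82  79  85 102 119 126 126 126]
 [125 122 113  98  86  81  81  83  83  81  91 110 124 126 126 127]
 [115 114 117 111 101  91  85  85  84  85 100 118 126 127 127 127]
 [ 96 105 118 121 118 110 101  93  88  93 110 122 126 127 127 127]
 [ 79  98 115 120 117 114 109 102  99 106 119 125 128 127 127 124]
 [ 78  94 104  99  90  85  84  85  93 110 122 126 127 127 125 120]
 [ 89  96  89  72  59  55  56  59  71  92 115 125 127 127 125 118]
 [ 98  90  71  54  46  44  44  46  52  73 106 123 126 125 123 117]
 [106  86  60  46  43  44  43  43  45  63  96 118 122 119 117 114]
 [109  85  57  45  43  44  43  42  44  58  89 109 115 115 112 113]
 [107  81  54  44  43  43  44  42  44  57  86 106 112 112 112 112]
 [ 96  70  49  42  42  42  43  43  45  61  92 107 112 112 112 112]
 [ 83  64  49  43  42  43  43  43  46  65  95 109 112 112 112 111]
 [ 76  67  56  48  44  44  44  46  54  74  95 107 111 112 111 110]
 [ 74  71  65  57  52  52  57  62  71  85  95 105 110 112 110 103]
 [ 78  75  71  67  64  67  77  82  84  88  97 106 111 109 103  89]]
```

Call:
{"name": "step_arm", "arguments": {
  "steps": [
    [0,0,-1,0,0,0,1],
    [0,0,-1,0,0,0,1]
  ]
}}

```text
clock: 7.8
tool_pos: [476.2, -168.3, 71.4]
eef_rot: [3.141, -0.0, -0.0]
force: [-0.4, 0.0, 0.6]
gripper_width: 0.5
gripper_force: 0.0
```

Call:
{"name": "step_arm", "arguments": {
  "steps": [
    [0,0,-1,0,0,0,1],
    [0,0,-1,0,0,0,1]
  ]
}}

```text
clock: 8.0
tool_pos: [476.2, -168.3, 69.4]
eef_rot: [3.141, -0.0, -0.0]
force: [0.2, -0.3, -0.2]
gripper_width: 0.4
gripper_force: 0.0
```

Call:
{"name": "step_arm", "arguments": {
  "steps": [
    [0,0,-1,0,0,0,1]
  ]
}}

```text
clock: 8.1
tool_pos: [476.2, -168.3, 68.4]
eef_rot: [3.141, 0.0, -0.0]
force: [-0.4, -0.0, 0.0]
gripper_width: 0.5
gripper_force: 0.0
```

Call:
{"name": "step_arm", "arguments": {
  "steps": [
    [0,0,-1,0,0,0,1]
  ]
}}

```text
clock: 8.2
tool_pos: [476.1, -168.3, 67.4]
eef_rot: [3.142, 0.0, -0.0]
force: [-0.1, 0.1, 0.9]
gripper_width: 0.2
gripper_force: 0.0
```

Call:
{"name": "step_arm", "arguments": {
  "steps": [
    [0,0,-1,0,0,0,1]
  ]
}}

```text
clock: 8.3
tool_pos: [476.2, -168.3, 66.4]
eef_rot: [3.141, -0.0, -0.0]
force: [0.6, 0.3, -0.1]
gripper_width: 0.3
gripper_force: 0.0
```

```bash
python3 - <<'E'
from h import *
s=r.observe();print(s["tool_pos"],s["force"])
p=cam("side"); print(p["image"][158:174,322:338].max(2))
E
```

```text
[ 476.19581945 -168.31162294   66.41008668] [ 0.6390548   0.338286   -0.14241614]
[[127 123 111  92  81  79  79  82  82  79  85 100 117 125 127 127]
 [125 120 108  91  81  79  80  83  83  80  86 103 119 126 126 127]
 [115 112 104  90  81  79  80  83  84  82  89 108 121 126 126 127]
 [ 96 101 105  96  85  80  81  83  84  84  96 114 124 127 127 125]
 [ 78  95 109 104  90  79  79  84  84  88 105 120 126 127 125 120]
 [ 75  94 103  93  77  66  69  76  79  90 112 123 127 126 123 117]
 [ 87  95  88  70  56  49  52  58  66  84 111 124 126 124 119 114]
 [ 98  90  70  54  45  43  43  46  51  72 105 122 125 120 115 112]
 [105  85  59  46  43  43  42  42  45  62  96 116 121 117 113 112]
 [108  83  55  44  43  42  42  42  43  58  88 109 115 113 112 112]
 [102  76  51  43  42  42  42  41  43  57  86 106 111 112 112 111]
 [ 91  67  48  43  41  42  42  41  44  60  91 107 112 111 112 111]
 [ 79  63  48  42  41  43  42  42  46  65  94 108 112 112 111 111]
 [ 74  67  55  46  44  43  43  46  54  74  95 107 111 112 112 109]
 [ 75  70  63  54  50  51  56  60  71  84  95 105 111 111 110 103]
 [ 78  74  68  63  62  68  77  82  84  89  97 107 110 109 103  89]]
```

Call:
{"name": "step_arm", "arguments": {
  "steps": [
    [0,0,-1,0,0,0,1]
  ]
}}

```text
clock: 8.45
tool_pos: [476.2, -168.4, 65.5]
eef_rot: [3.141, -0.0, -0.0]
force: [-0.6, -0.2, -1.4]
gripper_width: 0.3
gripper_force: 0.0
```

Call:
{"name": "step_arm", "arguments": {
  "steps": [
    [0,0,-1,0,0,0,1]
  ]
}}

```text
clock: 8.55
tool_pos: [476.2, -168.3, 64.4]
eef_rot: [3.141, -0.0, -0.0]
force: [0.1, -0.5, -0.1]
gripper_width: 0.7
gripper_force: 0.0
```

Call:
{"name": "step_arm", "arguments": {
  "steps": [
    [0,0,-1,0,0,0,1]
  ]
}}

```text
clock: 8.65
tool_pos: [476.2, -168.3, 63.4]
eef_rot: [3.141, 0.0, -0.0]
force: [-0.1, 1.0, 0.0]
gripper_width: 0.3
gripper_force: 0.0
```

Call:
{"name": "step_arm", "arguments": {
  "steps": [
    [0,0,-1,0,0,0,1]
  ]
}}

```text
clock: 8.75
tool_pos: [476.2, -168.3, 62.4]
eef_rot: [3.141, -0.0, -0.0]
force: [0.1, 0.4, -0.3]
gripper_width: 0.6
gripper_force: 0.0
```

```bash
python3 - <<'E'
from h import *
s=r.observe();print(s["tool_pos"],s["force"])
p=cam("side"); print(p["image"][158:174,322:338].max(2)); print(cloud(p)[158:174:2,[326,329]].round().tolist())
E
```

```text
[ 476.18785916 -168.33223981   62.41614694] [ 0.06091102  0.3896356  -0.31610189]
[[126 122 110  91  82  79  80  82  82  79  85 105 120 126 127 127]
 [124 120 108  91  81  79  80  83  83  80  87 105 120 125 127 127]
 [114 111 102  89  81  79  80  83  84  81  88 106 121 126 127 125]
 [ 94 100 100  89  81  80  80  84  83  80  89 109 122 126 127 124]
 [ 77  94 101  90  79  79  81  84  83  82  95 114 124 126 124 118]
 [ 74  93  99  85  73  73  78  81  80  84 104 119 125 124 119 114]
 [ 86  94  87  68  56  58  64  71  73  84 108 123 124 119 115 112]
 [ 97  89  70  52  46  46  51  56  60  74 105 122 124 118 113 111]
 [105  86  60  46  43  43  43  45  48  63  97 116 121 117 113 111]
 [107  84  55  43  43  42  41  43  43  58  88 108 115 113 112 112]
 [100  76  51  42  42  41  42  41  42  56  86 105 111 111 112 112]
 [ 83  65  48  41  41  41  42  42  44  60  91 107 111 112 112 111]
 [ 75  62  48  43  42  42  42  42  46  65  95 108 112 112 112 112]
 [ 74  65  55  46  43  42  42  44  53  73  94 107 111 111 111 109]
 [ 73  68  60  54  50  51  55  61  71  85  94 105 111 112 109 103]
 [ 77  73  67  63  63  67  77  81  84  88  96 106 110 109 103  90]]
[[[479.0, -158.0, 119.0], [465.0, -152.0, 131.0]], [[474.0, -150.0, 119.0], [465.0, -153.0, 122.0]], [[477.0, -156.0, 105.0], [468.0, -160.0, 107.0]], [[483.0, -168.0, 85.0], [471.0, -165.0, 94.0]], [[478.0, -160.0, 85.0], [470.0, -166.0, 85.0]], [[472.0, -152.0, 85.0], [466.0, -160.0, 83.0]], [[474.0, -156.0, 72.0], [466.0, -160.0, 74.0]], [[471.0, -152.0, 69.0], [464.0, -159.0, 67.0]]]
```

The tip now overlaps the cap's back rim in the image, so it is above the cap, as intended.

Call:
{"name": "step_arm", "arguments": {
  "steps": [
    [0,0,-1,0,0,0,1]
  ]
}}

```text
clock: 8.9
tool_pos: [476.2, -168.3, 61.5]
eef_rot: [3.141, -0.0, -0.0]
force: [0.8, 0.1, -0.4]
gripper_width: 0.5
gripper_force: 0.0
```

Call:
{"name": "step_arm", "arguments": {
  "steps": [
    [0,0,-1,0,0,0,1]
  ]
}}

```text
clock: 9.0
tool_pos: [476.2, -168.3, 60.4]
eef_rot: [3.142, -0.0, -0.0]
force: [0.4, -0.3, 0.3]
gripper_width: 0.5
gripper_force: 0.0
```

Call:
{"name": "step_arm", "arguments": {
  "steps": [
    [0,0,-1,0,0,0,1]
  ]
}}

```text
clock: 9.1
tool_pos: [476.2, -168.3, 59.4]
eef_rot: [3.142, 0.0, -0.0]
force: [0.8, -0.2, -0.3]
gripper_width: 0.5
gripper_force: 0.0
```

Call:
{"name": "step_arm", "arguments": {
  "steps": [
    [0,0,-1,0,0,0,1]
  ]
}}

```text
clock: 9.2
tool_pos: [476.2, -168.3, 58.4]
eef_rot: [3.141, 0.0, -0.0]
force: [-0.4, 0.1, -0.5]
gripper_width: 0.4
gripper_force: 0.0
```

Call:
{"name": "step_arm", "arguments": {
  "steps": [
    [0,0,-1,0,0,0,1]
  ]
}}

```text
clock: 9.3
tool_pos: [476.2, -168.3, 57.4]
eef_rot: [3.141, 0.0, -0.0]
force: [-1.0, 0.9, 1.1]
gripper_width: 0.8
gripper_force: 0.0
```

Call:
{"name": "step_arm", "arguments": {
  "steps": [
    [0,0,-1,0,0,0,1]
  ]
}}

```text
clock: 9.4
tool_pos: [476.2, -168.3, 56.4]
eef_rot: [3.141, -0.0, -0.0]
force: [-0.4, 0.8, 0.5]
gripper_width: 0.7
gripper_force: 0.0
```

Call:
{"name": "step_arm", "arguments": {
  "steps": [
    [0,0,-1,0,0,0,1]
  ]
}}

```text
clock: 9.5
tool_pos: [476.2, -168.3, 55.4]
eef_rot: [3.142, 0.0, -0.0]
force: [0.0, -0.5, -1.2]
gripper_width: -0.0
gripper_force: 0.0
```

Call:
{"name": "step_arm", "arguments": {
  "steps": [
    [0,0,-1,0,0,0,1]
  ]
}}

```text
clock: 9.6
tool_pos: [476.2, -168.3, 54.4]
eef_rot: [3.142, 0.0, -0.0]
force: [-0.3, -0.1, 0.7]
gripper_width: 0.5
gripper_force: 0.0
```

```bash
python3 - <<'E'
from h import *
p=cam("side"); print(p["image"][158:174,322:338].max(2)); print(cloud(p)[156:174:2,[326,329]].round().tolist())
E
```

```text
[[107  99  92  88  84  80  80  81  82  78  84 101 118 126 127 127]
 [118 109  95  85  81  80  80  83  83  80  85 103 119 125 127 126]
 [110 107  97  85  80  80  80  83  84  81  87 106 120 126 127 125]
 [ 88  99  98  87  80  79  81  84  83  81  88 107 121 126 126 123]
 [ 73  90  95  87  80  79  81  85  84  82  90 109 122 125 124 118]
 [ 74  90  92  84  79  79  81  84  81  83  97 114 121 119 117 114]
 [ 85  93  86  77  76  77  79  81  80  86 105 118 118 115 112 112]
 [ 97  88  70  61  66  72  76  81  79  84 106 120 118 114 111 112]
 [104  85  60  48  52  59  69  75  73  74  97 115 119 115 112 111]
 [105  82  56  43  44  47  53  59  57  61  86 107 115 113 112 112]
 [ 91  74  50  43  41  42  44  46  45  57  85 104 111 112 112 112]
 [ 78  62  47  41  42  42  42  43  44  58  90 107 111 112 112 112]
 [ 74  62  48  42  40  42  41  42  44  62  93 108 112 112 112 111]
 [ 74  66  54  45  43  43  43  43  49  68  93 107 111 112 111 109]
 [ 73  68  60  53  50  51  56  59  66  81  94 105 111 112 110 103]
 [ 76  70  65  63  64  67  77  81  83  87  95 106 110 109 102  89]]
[[[476.0, -151.0, 133.0], [467.0, -154.0, 136.0]], [[477.0, -154.0, 123.0], [467.0, -155.0, 127.0]], [[478.0, -157.0, 112.0], [465.0, -153.0, 122.0]], [[477.0, -156.0, 105.0], [465.0, -155.0, 112.0]], [[477.0, -158.0, 95.0], [464.0, -154.0, 105.0]], [[477.0, -158.0, 87.0], [464.0, -156.0, 95.0]], [[473.0, -154.0, 83.0], [465.0, -158.0, 84.0]], [[472.0, -152.0, 77.0], [465.0, -159.0, 75.0]], [[472.0, -154.0, 66.0], [467.0, -164.0, 62.0]]]
```

Call:
{"name": "step_arm", "arguments": {
  "steps": [
    [0,0,-1,0,0,0,1]
  ]
}}

```text
clock: 9.75
tool_pos: [476.2, -168.4, 53.5]
eef_rot: [3.141, -0.0, -0.0]
force: [0.4, 0.8, 0.2]
gripper_width: 0.7
gripper_force: 0.0
```

Call:
{"name": "step_arm", "arguments": {
  "steps": [
    [0,0,-1,0,0,0,1]
  ]
}}

```text
clock: 9.85
tool_pos: [476.3, -168.4, 52.8]
eef_rot: [3.141, -0.0, -0.0]
force: [-1.2, 0.7, 3.9]
gripper_width: 0.3
gripper_force: 2.1
```

Call:
{"name": "step_arm", "arguments": {
  "steps": [
    [0,0,-1,0,0,0,1]
  ]
}}

```text
clock: 9.95
tool_pos: [476.3, -168.4, 51.9]
eef_rot: [3.141, -0.0, -0.0]
force: [-1.4, 0.6, 6.2]
gripper_width: 0.4
gripper_force: 2.8
```

Call:
{"name": "step_arm", "arguments": {
  "steps": [
    [0,0,-1,0,0,0,1]
  ]
}}

```text
clock: 10.05
tool_pos: [476.3, -168.4, 51.1]
eef_rot: [3.141, -0.0, -0.0]
force: [-1.2, 0.7, 6.6]
gripper_width: 0.3
gripper_force: 3.4
```

Call:
{"name": "step_arm", "arguments": {
  "steps": [
    [0,0,-1,0,0,0,1]
  ]
}}

```text
clock: 10.15
tool_pos: [476.3, -168.4, 50.3]
eef_rot: [3.141, -0.001, -0.0]
force: [-1.5, 0.7, 7.9]
gripper_width: 0.5
gripper_force: 4.0
```

Call:
{"name": "step_arm", "arguments": {
  "steps": [
    [0,0,-1,0,0,0,1]
  ]
}}

```text
clock: 10.25
tool_pos: [476.3, -168.4, 49.4]
eef_rot: [3.141, -0.001, -0.0]
force: [-1.2, 0.9, 9.0]
gripper_width: 0.8
gripper_force: 4.5
```

Call:
{"name": "step_arm", "arguments": {
  "steps": [
    [0,0,-0.5,0,0,0,1]
  ]
}}

```text
clock: 10.35
tool_pos: [476.3, -168.4, 49.0]
eef_rot: [3.141, -0.001, -0.0]
force: [-2.8, 1.4, 9.5]
gripper_width: 0.3
gripper_force: 4.5
```

```bash
cat > lid.py <<'E'
from h import *
s=r.observe();print(s["clock"],s["tool_pos"],s["force"])
p=cam("side"); w=cloud(p)
m=(w[...,0]>640)&(w[...,0]<740)&(w[...,1]>-270)&(w[...,1]<-70); print("max z near hinge",np.nanpercentile(w[m][:,2],[50,90,99]))
E
python3 lid.py
```

```text
10.35 [ 476.3050257  -168.38387654   48.98939514] [-2.79970763  1.36128155  9.50229794]
max z near hinge [47.58575115 64.41988331 67.41219252]
```

Call:
{"name": "step_arm", "arguments": {
  "steps": [
    [0,0,-0.7,0,0,0,1],
    [0,0,0,0,0,0,1]
  ]
}}

```text
clock: 10.6
tool_pos: [476.3, -168.4, 48.4]
eef_rot: [3.141, -0.001, -0.0]
force: [-2.4, 0.6, 8.6]
gripper_width: 0.4
gripper_force: 4.4
```

Call:
{"name": "step_arm", "arguments": {
  "steps": [
    [0,0,-0.5,0,0,0,1],
    [0,0,0,0,0,0,1]
  ]
}}

```text
clock: 10.8
tool_pos: [476.3, -168.4, 47.9]
eef_rot: [3.141, -0.001, -0.0]
force: [-2.0, 0.6, 9.1]
gripper_width: 0.7
gripper_force: 4.6
```

```bash
python3 lid.py
```

```text
10.8 [ 476.3241818 -168.3918997   47.9471254] [-2.01450974  0.63595229  9.06437131]
max z near hinge [ 20.72921716  61.63952616 102.45318886]
```

Call:
{"name": "step_arm", "arguments": {
  "steps": [
    [0,0,3,0,0,0,1],
    [0,0,10,0,0,0,1],
    [-10,0,20,0,0,0,1],
    [-20,0,30,0,0,0,1],
    [-20,0,30,0,0,0,0],
    [0,0,30,0,0,0,0],
    [0,0,30,0,0,0,0],
    [0,0,0,0,0,0,0]
  ]
}}

```text
clock: 11.65
tool_pos: [428.7, -169.9, 204.1]
eef_rot: [3.137, -0.008, -0.0]
force: [0.0, -0.1, 0.1]
gripper_width: 29.0
gripper_force: 0.0
```

```bash
python3 lid.py; python3 - <<'E'
from h import *
b=cam("top")["image"]; a=cam("side")["image"]
cv2.imwrite("pics/c6.png",np.hstack([cv2.resize(a[100:220,240:400],None,fx=2.5,fy=2.5,interpolation=3),cv2.resize(b[130:250,290:450],None,fx=2.5,fy=2.5,interpolation=3)]))
E
```

```text
11.65 [ 428.71864578 -169.87440946  204.14542092] [ 0.03815213 -0.13358166  0.09171215]
max z near hinge [ 85.80563663 165.91055534 182.99399046]
```

View pics/c6.png

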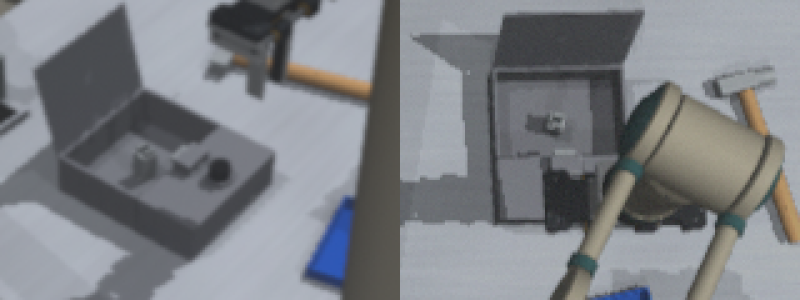

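Side view: the lid stands open, with its top at px (290,105). The holder shows at side px (298,164) and top px (352,179).

```bash
python3 - <<'E'
from h import *
out=[]
for n,c in(("top",(352,179)),("side",(298,164))):
    acc=[];zs=[]
    for i in range(3):
        p=cam(n); acc.append(p["image"].astype(float)); zs.append(cloud(p))
    im=np.mean(acc,0); w=np.nanmean(zs,0)
    K=np.array(p["camera_matrix"]); Rm=rot(p); o=np.array(p["origin"])
    for i in range(-1,2):
      pass
    v,u=np.mgrid[:420,:560]
    for zl in((38,65),(20,65)):
        m=(abs(u-c[0])<14)&(abs(v-c[1])<14)&(w[...,2]>zl[0])&(w[...,2]<zl[1])&(abs(w[...,0]-601)<45)
        q=w[m]; 
        if len(q)>4: print(n,zl,len(q),q.mean(0).round(1),q.min(0).round(),q.max(0).round(),cv2.minAreaRect(q[:,:2].astype(np.float32)))
    print([ (d["pixel"],round(d["confidence"],2)) for d in r.place_of("holder",p)[:2]])
    d0=r.place_of("holder",p)
    if d0:
        d=Rm@np.linalg.solve(K,[*d0[0]["pixel"],1]); print("place z5",(o+d*(5-o[2])/d[2]).round(1))
    d=Rm@np.linalg.solve(K,[*c,1]); print("z50",(o+d*(50-o[2])/d[2]).round(1))
    out.append(cv2.resize(im[c[1]-15:c[1]+16,c[0]-15:c[0]+16].astype(np.uint8),(400,400),interpolation=cv2.INTER_CUBIC))
cv2.imwrite("pics/c7.png",np.hstack(out))
E
```

```text
top (38, 65) 47 [ 588.4 -164.9   50.2] [ 577. -180.   41.] [ 603. -153.   59.] ((589.3431396484375, -165.557861328125), (23.228057861328125, 24.433504104614258), 71.90287017822266)
top (20, 65) 60 [ 587.4 -163.8   46.2] [ 575. -180.   25.] [ 603. -152.   59.] ((589.6460571289062, -165.854736328125), (23.705852508544922, 24.34372901916504), 74.49837493896484)
[([348.6, 179.4], 0.58)]
place z5 [ 596.5 -160.7    5. ]
z50 [ 587.3 -164.2   50. ]
side (38, 65) 75 [ 583.4 -134.9   49.8] [ 557. -169.   39.] [605. -70.  61.] ((581.5289916992188, -118.2422866821289), (29.26943016052246, 103.39180755615234), 12.852203369140625)
side (20, 65) 116 [ 584.7 -142.5   42.5] [ 557. -173.   20.] [605. -70.  61.] ((581.6433715820312, -118.82170104980469), (29.62615203857422, 104.46694946289062), 12.620248794555664)
[([297.0, 166.2], 0.6)]
place z5 [ 601.7 -174.6    5. ]
z50 [ 576.3 -144.1   50. ]
```

View pics/c7.png

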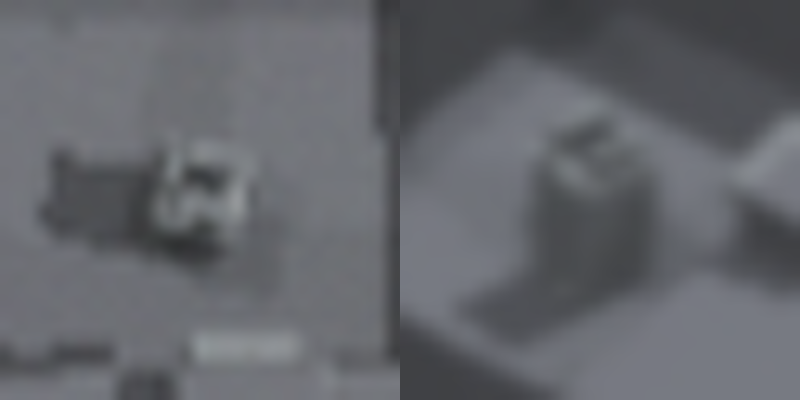

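Call:
{"name": "step_arm", "arguments": {
  "steps": [
    [40,0,0,0,0,-0.07,0],
    [40,1,0,0,0,-0.07,0],
    [40,1,0,0,0,-0.07,0],
    [34,1,0,0,0,-0.06,0],
    [10,0,-40,0,0,0,0],
    [0,0,-45,0,0,0,0],
    [0,0,-45,0,0,0,0],
    [0,0,-20,0,0,0,0]
  ]
}}

```text
clock: 13.1
tool_pos: [587.2, -164.0, 45.2]
eef_rot: [-3.141, 0.008, -0.27]
force: [0.4, 0.6, -0.7]
gripper_width: 93.7
gripper_force: 0.0
```

Call:
{"name": "step_arm", "arguments": {
  "steps": [
    [0,0,0,0,0,0,0],
    [0,0,0,0,0,0,0]
  ]
}}

```text
clock: 13.3
tool_pos: [590.7, -165.5, 50.1]
eef_rot: [3.141, -0.0, -0.27]
force: [0.4, -0.5, 0.4]
gripper_width: 94.3
gripper_force: 0.0
```

```bash
python3 lid.py; python3 - <<'E'
from h import *
a=cam("side")["image"]; b=cam("top")["image"]
cv2.imwrite("pics/c8.png",np.hstack([cv2.resize(a[110:210,250:350],None,fx=4,fy=4,interpolation=3),cv2.resize(b[130:230,300:400],None,fx=4,fy=4,interpolation=3)]))
E
```

```text
13.3 [ 590.72514913 -165.52669352   50.14570465] [ 0.41608655 -0.50847843  0.35937958]
max z near hinge [ 71.46089177 170.42147067 185.62717902]
```

View pics/c8.png

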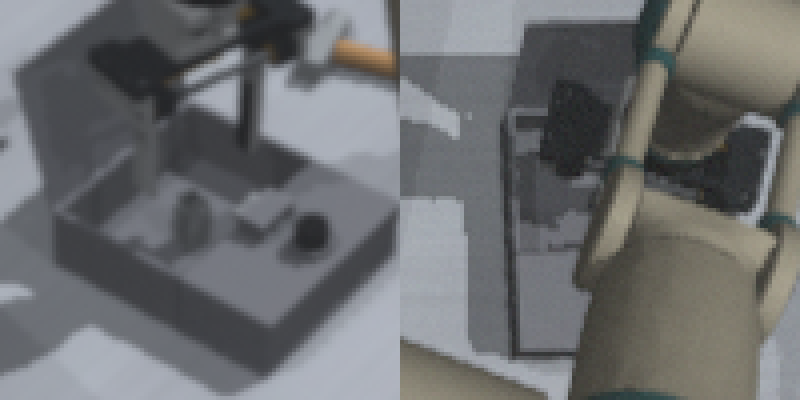

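Side crop: the fingertips at (147,195) and (250,150) straddle the holder at (192,197), centred to within about 3 mm. I'll descend.

Call:
{"name": "step_arm", "arguments": {
  "steps": [
    [1,0,-10,0,0,0,0],
    [1,1,-12,0,0,0,0],
    [0,0,-12,0,0,0,0],
    [0,0,-8,0,0,0,0],
    [0,0,-5,0,0,0,0]
  ]
}}

```text
clock: 13.95
tool_pos: [591.3, -164.0, 1.2]
eef_rot: [-3.141, 0.002, -0.27]
force: [0.3, 0.1, 1.1]
gripper_width: 94.3
gripper_force: 0.0
```

Call:
{"name": "step_arm", "arguments": {
  "steps": [
    [0,0,-3,0,0,0,0],
    [0,0,-3,0,0,0,0],
    [0,0,-2,0,0,0,0]
  ]
}}

```text
clock: 14.25
tool_pos: [592.4, -164.4, -5.2]
eef_rot: [3.141, -0.0, -0.27]
force: [-0.4, -0.2, 0.0]
gripper_width: 93.9
gripper_force: 0.0
```

```bash
python3 lid.py; python3 - <<'E'
from h import *
a=cam("side"); print(a["origin"])
cv2.imwrite("pics/c9.png",cv2.resize(a["image"][130:205,250:350],None,fx=7,fy=7,interpolation=3))
E
```

```text
14.25 [ 592.37309412 -164.41135127   -5.23410194] [-0.37670613 -0.20782674  0.00418095]
max z near hinge [109.11470349 172.43861189 185.91485817]
[-151.99372251  881.33495978 1158.01475023]
```

View pics/c9.png

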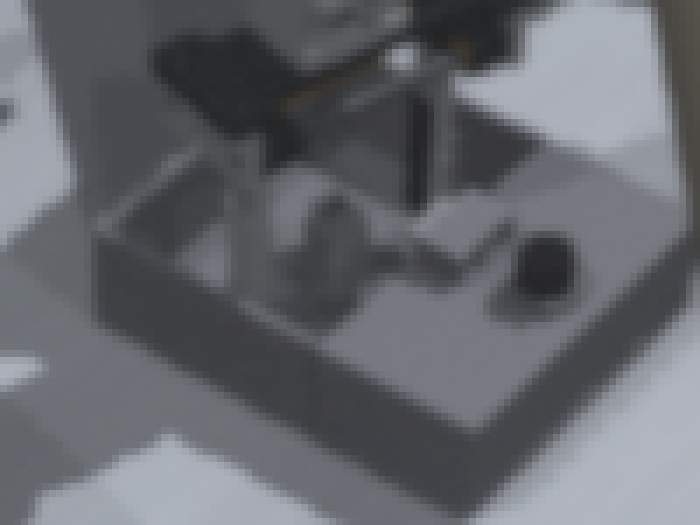

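Both fingers are inside the bay on either side of the holder. I'll go a little lower and close.

Call:
{"name": "step_arm", "arguments": {
  "steps": [
    [0,0,-3,0,0,0,0],
    [0,0,-2,0,0,0,0],
    [0,0,-2,0,0,0,0],
    [0,0,0,0,0,0,0]
  ]
}}

```text
clock: 14.75
tool_pos: [591.9, -164.2, -12.5]
eef_rot: [3.142, 0.001, -0.27]
force: [0.2, -0.3, -0.3]
gripper_width: 94.1
gripper_force: 0.0
```

Call:
{"name": "step_arm", "arguments": {
  "steps": [
    [0,0,0,0,0,0,0.3],
    [0,0,0,0,0,0,0.5],
    [0,0,0,0,0,0,0.6],
    [0,0,0,0,0,0,0.65],
    [0,0,0,0,0,0,0.7],
    [0,0,0,0,0,0,0.8],
    [0,0,0,0,0,0,0.8],
    [0,0,0,0,0,0,0.8]
  ]
}}

```text
clock: 15.55
tool_pos: [592.2, -164.3, -12.2]
eef_rot: [3.142, 0.0, -0.27]
force: [0.6, -0.1, 0.4]
gripper_width: 33.4
gripper_force: 0.0
```

Call:
{"name": "step_arm", "arguments": {
  "steps": [
    [0,0,0,0,0,0,1],
    [0,0,0,0,0,0,1],
    [0,0,0,0,0,0,1],
    [0,0,0,0,0,0,1]
  ]
}}

```text
clock: 15.95
tool_pos: [592.2, -164.3, -12.2]
eef_rot: [3.141, -0.0, -0.27]
force: [-0.1, 0.7, -0.3]
gripper_width: 23.6
gripper_force: 30.0
```

Width 23.6 mm at 30 N means a square grip on the 24 mm block. I'll lift straight up.

Call:
{"name": "step_arm", "arguments": {
  "steps": [
    [0,0,5,0,0,0,1],
    [0,0,15,0,0,0,1],
    [0,0,25,0,0,0,1],
    [0,0,30,0,0,0,1],
    [0,0,30,0,0,0,1],
    [0,0,20,0,0,0,1],
    [0,0,10,0,0,0,1],
    [0,0,0,0,0,0,1]
  ]
}}

```text
clock: 16.75
tool_pos: [593.0, -164.6, 124.3]
eef_rot: [3.141, -0.003, -0.27]
force: [-0.6, -0.2, -1.1]
gripper_width: 23.7
gripper_force: 30.0
```

Call:
{"name": "step_arm", "arguments": {
  "steps": [
    [-2,15,0,0,0,0,1],
    [-3,30,0,0,0,0.04,1],
    [-4,45,0,0,0,0.05,1],
    [-4,45,0,0,0,0.05,1],
    [-4,45,0,0,0,0.05,1],
    [-4,45,0,0,0,0.05,1],
    [-4,45,0,0,0,0.05,1],
    [-3,40,0,0,0,0.05,1]
  ]
}}

```text
clock: 17.55
tool_pos: [561.5, 148.6, 121.0]
eef_rot: [-3.141, 0.004, 0.073]
force: [1.1, -0.3, -2.0]
gripper_width: 24.0
gripper_force: 30.0
```

Call:
{"name": "step_arm", "arguments": {
  "steps": [
    [-3,35,0,0,0,0,1],
    [-1,20,0,0,0,0,1],
    [0,5,0,0,0,0,1],
    [0,0,0,0,0,0,1],
    [0,0,0,0,0,0,1]
  ]
}}

```text
clock: 18.05
tool_pos: [559.5, 204.8, 122.0]
eef_rot: [3.141, 0.002, 0.069]
force: [0.0, 0.2, 0.5]
gripper_width: 23.5
gripper_force: 30.0
```

```bash
python3 - <<'E'
from h import *
s=r.observe();print(s["clock"],s["tool_pos"],s["eef_rot"],s["force"],s["gripper_width"])
p=cam("side"); w=cloud(p)
print("tray",[(d["pixel"],w[int(d["pixel"][1]),int(d["pixel"][0])].round()) for d in r.place_of("tray",p)[:4]])
print("holder",[(d["pixel"],d["confidence"],w[int(d["pixel"][1]),int(d["pixel"][0])].round()) for d in r.boxes_of("holder",p)[:2]])
cv2.imwrite("pics/c10.png",cv2.resize(p["image"][160:300,170:310],None,fx=4,fy=4,interpolation=3))
E
```

```text
18.05 [559.5425568  204.75679866 122.03328017] [3.14054221e+00 1.66859850e-03 6.94618395e-02] [0.00866186 0.22030118 0.46473841] 23.513934148731202
tray [([396.8, 203.5], array([ 76., 249., 503.])), ([229.3, 238.8], array([570., 206.,  -0.])), ([309.7, 266.8], array([319., 143.,   4.])), ([244.6, 333.3], array([325., 419.,  -0.]))]
holder [([229.7, 203.6], 0.49, array([544., 217., 176.]))]
```

View pics/c10.png

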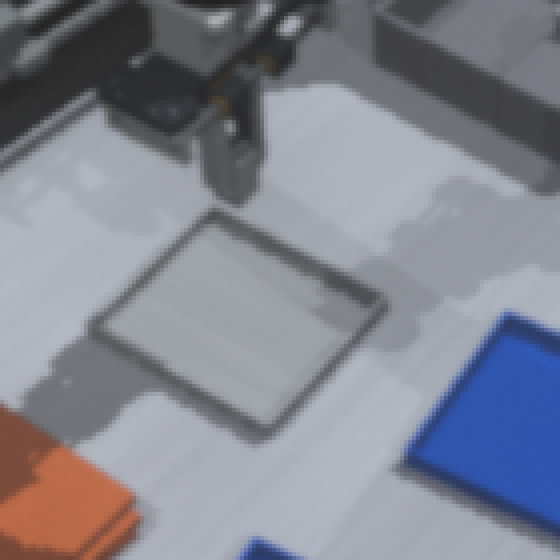

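The holder hangs at crop (235,180) over the steel tray, whose centre is at crop (238,322). I'll lower it and feel for contact.

Call:
{"name": "step_arm", "arguments": {
  "steps": [
    [0,0,-20,0,0,0,1],
    [0,0,-30,0,0,0,1],
    [0,0,-30,0,0,0,1],
    [0,0,-25,0,0,0,1],
    [0,0,-12,0,0,0,1],
    [0,0,-6,0,0,0,1],
    [0,0,-3,0,0,0,1],
    [0,0,0,0,0,0,1]
  ]
}}

```text
clock: 19.0
tool_pos: [561.0, 205.7, -2.5]
eef_rot: [-3.141, -0.001, 0.07]
force: [0.2, 0.1, -1.2]
gripper_width: 23.6
gripper_force: 30.0
```

Call:
{"name": "step_arm", "arguments": {
  "steps": [
    [0,0,-2,0,0,0,1],
    [0,0,-1,0,0,0,1],
    [0,0,-1,0,0,0,1]
  ]
}}

```text
clock: 19.3
tool_pos: [560.6, 205.8, -6.7]
eef_rot: [-3.142, -0.001, 0.07]
force: [-0.6, -0.6, -0.9]
gripper_width: 23.8
gripper_force: 30.0
```

Call:
{"name": "step_arm", "arguments": {
  "steps": [
    [0,0,-1,0,0,0,1],
    [0,0,0,0,0,0,1]
  ]
}}

```text
clock: 19.5
tool_pos: [560.1, 205.7, -8.2]
eef_rot: [3.141, 0.0, 0.07]
force: [-0.5, -0.3, -0.7]
gripper_width: 23.7
gripper_force: 30.0
```

Call:
{"name": "step_arm", "arguments": {
  "steps": [
    [0,0,-1,0,0,0,1],
    [0,0,0,0,0,0,1]
  ]
}}

```text
clock: 19.7
tool_pos: [560.1, 205.7, -9.3]
eef_rot: [3.141, 0.0, 0.07]
force: [-0.3, -0.2, -1.8]
gripper_width: 23.9
gripper_force: 30.0
```

Call:
{"name": "step_arm", "arguments": {
  "steps": [
    [0,0,-1,0,0,0,1],
    [0,0,-1,0,0,0,1],
    [0,0,0,0,0,0,1]
  ]
}}

```text
clock: 20.0
tool_pos: [560.0, 205.6, -11.4]
eef_rot: [3.141, 0.0, 0.07]
force: [-0.3, 0.3, -1.2]
gripper_width: 23.6
gripper_force: 30.0
```

Call:
{"name": "step_arm", "arguments": {
  "steps": [
    [0,0,-1,0,0,0,1],
    [0,0,0,0,0,0,1]
  ]
}}

```text
clock: 20.2
tool_pos: [560.1, 205.7, -12.3]
eef_rot: [3.141, 0.0, 0.07]
force: [-0.1, -0.1, -1.0]
gripper_width: 23.5
gripper_force: 30.0
```

Call:
{"name": "step_arm", "arguments": {
  "steps": [
    [0,0,-0.5,0,0,0,1],
    [0,0,0,0,0,0,1]
  ]
}}

```text
clock: 20.4
tool_pos: [560.2, 205.7, -12.8]
eef_rot: [3.141, 0.0, 0.07]
force: [1.3, -0.5, -0.2]
gripper_width: 24.1
gripper_force: 30.0
```

Call:
{"name": "step_arm", "arguments": {
  "steps": [
    [0,0,-0.5,0,0,0,1],
    [0,0,0,0,0,0,1]
  ]
}}

```text
clock: 20.6
tool_pos: [560.2, 205.7, -13.2]
eef_rot: [3.142, -0.0, 0.07]
force: [-0.5, -0.1, -0.6]
gripper_width: 23.9
gripper_force: 30.0
```

Call:
{"name": "step_arm", "arguments": {
  "steps": [
    [0,0,-0.5,0,0,0,1],
    [0,0,0,0,0,0,1]
  ]
}}

```text
clock: 20.8
tool_pos: [560.3, 205.7, -13.2]
eef_rot: [3.142, -0.0, 0.07]
force: [-1.3, 0.2, 4.3]
gripper_width: 23.6
gripper_force: 30.0
```

Call:
{"name": "step_arm", "arguments": {
  "steps": [
    [0,0,-0.5,0,0,0,1],
    [0,0,0,0,0,0,1]
  ]
}}

```text
clock: 21.0
tool_pos: [560.3, 205.7, -13.2]
eef_rot: [3.142, -0.001, 0.07]
force: [-1.8, -0.6, 6.6]
gripper_width: 23.8
gripper_force: 30.0
```

It is standing on the tray floor. I'll open part way, then rise.

Call:
{"name": "step_arm", "arguments": {
  "steps": [
    [0,0,0.5,0,0,0,1],
    [0,0,0,0,0,0,0.7],
    [0,0,0,0,0,0,0.6],
    [0,0,0,0,0,0,0.5],
    [0,0,0,0,0,0,0.5],
    [0,0,0,0,0,0,0.5]
  ]
}}

```text
clock: 21.6
tool_pos: [560.1, 205.7, -13.9]
eef_rot: [3.141, 0.0, 0.07]
force: [0.2, -0.5, -0.1]
gripper_width: 46.8
gripper_force: 0.0
```

Call:
{"name": "step_arm", "arguments": {
  "steps": [
    [0,0,5,0,0,0,0.5],
    [0,0,15,0,0,0,0.5],
    [0,0,30,0,0,0,0.5],
    [0,0,40,0,0,0,0.5],
    [0,0,40,0,0,0,0.5],
    [-20,0,30,0,0,0,0.5],
    [-40,0,0,0,0,0,0.5],
    [-40,0,0,0,0,0,0.5]
  ]
}}

```text
clock: 22.4
tool_pos: [460.3, 205.9, 147.8]
eef_rot: [-3.141, -0.003, 0.069]
force: [0.1, 0.3, -0.1]
gripper_width: 47.0
gripper_force: 0.0
```

```bash
python3 lid.py; python3 - <<'E'
from h import *
for n in("side","top"):
    p=cam(n); w=cloud(p); m=(abs(w[...,0]-560)<60)&(abs(w[...,1]-205)<60)&(w[...,2]>25)&(w[...,2]<75)
    print(n,m.sum(), w[m].mean(0).round(), w[m].max(0).round(),w[m].min(0).round())
    print([(d["pixel"],d["confidence"]) for d in r.place_of("holder",p)[:2]])
print(r.observe()["gripper_width"])
E
```

```text
22.4 [460.29185559 205.86304346 147.78798487] [ 0.06003789  0.26117188 -0.0543079 ]
max z near hinge [ 89.7969536  164.7358615  183.05098256]
side 103 [556. 212.  42.] [570. 222.  62.] [545. 194.  25.]
[([229.9, 238.0], 0.54), ([165.9, 288.3], 0.43)]<stdin>:4: RuntimeWarning: Mean of empty slice.
  ret = um.true_divide(
Traceback (most recent call last):
ValueError: zero-size array to reduction operation maximum which has no identity
```

Call:
{"name": "step_arm", "arguments": {
  "steps": [
    [0,0,0,0,0,0,0.5],
    [0,0,0,0,0,0,0.5],
    [0,0,0,0,0,0,0.5]
  ]
}}

```text
clock: 22.9
tool_pos: [461.1, 205.7, 146.0]
eef_rot: [3.141, 0.0, 0.069]
force: [0.0, -1.2, 0.7]
gripper_width: 46.8
gripper_force: 0.0
```

```bash
python3 -c "
from station import r
print(r.job_done())"
```

```text
the job is handed in; nothing more can be done
None
```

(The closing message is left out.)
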